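# Sort left-hand and right-hand rack brackets into their trays

### The job

Two loose blue rack brackets on the lab bench are mirror images: one is left-hand, one right-hand (a third, with its foot in the middle, is neither and is not part of the job). Put each into the grey tray whose fixed sample bracket, on the tray's ledge, has the same hand, so that each stands on its base on the tray's floor. Then let go of them.

Things in the scene. Friction and masses are not known exactly. Their poses are not given: they have to be found in the camera images.
- bracket_left: Loose blue metal left-hand bracket, about 80 g, standing on its base at any yaw: upright wall 80 mm long (x), 12 thick (y), 30 high, with a flat foot 6 mm thick at its +x end only (x 10 to 40 mm), reaching to y = +46 mm. Seen from above, looking along the wall from plain end to foot end, the foot points left. Origin: underside, middle of the wall; z up.
- bracket_right: Loose blue metal right-hand bracket, about 80 g, standing on its base at any yaw: upright wall 80 mm long (x), 12 thick (y), 30 high, with a flat foot 6 mm thick at its +x end only (x 10 to 40 mm), reaching to y = -46 mm. Seen from above, looking along the wall from plain end to foot end, the foot points right. Origin: underside, middle of the wall; z up.
- tray_left: Grey open tray, fixed to the bench, 170 mm (x) by 150 (y) outside, 35 high, walls and floor 4 mm thick. Origin: centre of the underside; z up. Its 70 mm deep, 6 mm high ledge on the +x side (away from the robot) carries a fixed left-hand sample bracket, same size as the loose ones. The two trays stand left and right of the loose brackets, either way round.
- tray_right: Grey open tray, fixed to the bench, 170 mm (x) by 150 (y) outside, 35 high, walls and floor 4 mm thick. Origin: centre of the underside; z up. Its 70 mm deep, 6 mm high ledge on the +x side (away from the robot) carries a fixed right-hand sample bracket, same size as the loose ones. The two trays stand left and right of the loose brackets, either way round.
Not all that is in view belongs to the job. Leave any yellow look-alike of the bracket_right alone. What is shaped like the bracket_left but red is not meant.

How it is judged:
By the outcome, as a careful person would: the job done as asked, in the order asked, and still so for the second after the job is handed in, with the robot touching nothing.
It also fails if it takes over 64 s, if anything falls off the work surface, if the arm or the gripper's body presses on something with over 40 N, if the wrist force passes 120 N, or if a joint passes its speed limit or range.

### The arm

A 7-joint arm with a two-finger parallel gripper is mounted at the origin on the work surface. World frame = base frame: x ahead of the robot, y to its left, z up, the work surface at z = 0. Lengths are in m, angles in rad, forces in N, time in s.
With the tool pointing down it reaches from about 0.4 to 0.75 m from the base axis. Payload 19.5 kg.
Tool frame: the origin (TCP) lies midway between the tips of the shut fingers; the grasp point (between the pads) lies 19 mm behind it; z points along the fingers, x is the direction in which the jaws open and shut, and the axes are right-handed (so a half turn about z gives the same grasp; the last joint's range is limited). The gripper opens to 85 mm and grips with 20 to 120 N. Pads are 22 mm wide; open, the fingers measure 114 mm over their backs; the gripper's body (76 mm by 85 mm) begins 54 mm behind the grasp point. The pads swing forward as they close: fully open they stand 13 mm farther back than shut.
Start: joints at [-1.306, 0.707, -0.028, 1.485, 0.022, 0.951, -0.075], TCP at [0.174, 0.548, 0.231] pointing down, gripper open.
Joint ranges: [-2.71, 2.71], [-0.32, 2.16], [-1.57, 1.52], [0, 2.45], [-1.46, 4.6], [0, 2.02], [-2.83, 2.83]. Speed limits (rad/s): [1.89, 1.89, 2.57, 2.57, 3.01, 3.01, 3.01].

### API

Orientations are given as [roll, pitch, yaw] about the fixed x, y, z axes, in that order (R = Rz(yaw) Ry(pitch) Rx(roll)).
In Python, from plant import get_obs, snapshot, finish_job, recognise, pinpoint gives the robot as it stands.
- The arm moves only by the tool play_rows, never from a script. Its argument "moves" is text: rows parted by semicolons, each of 4 numbers parted by spaces: the shift along the tool's x, y, z in m, then the turn about the tool's z in degrees. A call has 1 to 8 rows; each row is the pose to reach, as a shift and turn from the pose commanded when the call began, along the tool's axes at that moment; what a row does not reach only later rows make up. A row lasts 1/10 s, in which the tool goes at most 50 mm and 8.59 degrees, less where a joint would pass 70% of its speed; a pose out of reach is approached as far as the arm can. A call with a gripper value outside its range is refused whole. "hand" is the finger opening in m, from 0 to 0.0854, set as the call begins (left out, the last holds). The fingers move at their own pace and stop on an object; "newtons" is the grip in N (left out, the last holds). Time passes only in rows, so rows that repeat a pose let the fingers close. It gives the time, the measured TCP pose, the force and the opening at its end, in the units of the state.
- get_obs(): the state, without advancing time (a new reading comes with each control period).
- snapshot(name): name is "scene" or "top" or "wrist"; returns a dict with "pixels" (420x560x3 uint8, red, green, blue), "intrinsics" (3x3 intrinsics, pixels), "distortion" ([k1, k2, p1, p2, k3] as OpenCV has them; the pictures are not rectified), "pose" (4x4, takes a point from camera to world coordinates); the wrist camera has in their place "hand_eye" (4x4, takes a point from camera to tool coordinates, whose origin is the TCP and whose axes are the tool frame's). Camera axes: x right, y up, looking along -z (the intrinsics and any distortion apply to the point x, -y, -z); pixel columns grow to the right and rows downward; lengths in m; the calibration is good to about 2 mm. A picture is of the moment at which its call begins: read the wrist's pose just before it. There is no depth.
- finish_job(): hands the job in, once; it reports no verdict.
Trained networks look in the newest picture that a camera, given by its name, has taken for a name from the list of things; names that differ only in an ending like _2 or _b are one class to them, and where a whole thing is asked for, a point or a joint stands for the part that bears it (a point fixed in the world has none). Each returns a list of dicts, best first, with "score" (0 to 1); they miss things now and then, are a little off and sometimes report something else, mostly with a low value. They report only what shows in the picture. A call takes as long as a camera call. They do not tell look-alikes from the thing itself.
- recognise(camera, label): "at" ([x, y, z] in m, in world coordinates, good to about 4 mm: the middle of the surface that is visible of it).
- pinpoint(camera, label): "at" ([x, y, z] in m, in world coordinates, good to about 4 mm: a listed point, or the origin of a listed thing).
The state is a dict: "t": time; "q": joint angles; "joint_vel": joint speeds; "tau": joint torques, N m; "eef_pos": TCP position; "eef_rot": TCP orientation; "contact_force": force on the tool from outside, world axes, zero at the start; "wrist_torque": the same for the moment, N m; "opening": finger opening in m.
Only numpy, scipy, OpenCV 4.12 (cv2) and the standard library are available. Lean on these libraries where they do the work, as an engineer would, in place of code of your own. Each camera call takes 0.05 s, during which the arm holds its last target.

## Working session

There is one attempt and no reset: what is moved stays moved. The work goes in short steps, Python scripts to look and compute and a tool call to move; the robot and the scene stay as the last step left them, time stands still between calls to the robot, and variables do not carry over. Pictures are saved under pics/ and viewed, and the job is handed in when it is done.

Besides the shell and the picture viewer there is one more tool, called after "Emit:" by a JSON object that holds its "api" and its "payload", one argument or row to a line. play_rows: Moves the arm, as the interface text tells. Its arguments: {"type":"object","properties":{"moves":{"type":"string"},"hand":{"type":"number"},"newtons":{"type":"number"}},"required":["moves"]}

```bash
ls; mkdir -p pics
python3 - <<'E'
from plant import *
import cv2
o=get_obs(); print(o)
for n in("scene","top"):
    s=snapshot(n); cv2.imwrite(f"pics/{n}0.png",s["pixels"][:,:,::-1]); print(n,s["intrinsics"],s["distortion"],s["pose"])
    for l in("bracket_left","bracket_right","tray_left","tray_right"):
        print(l,[(r["score"],r["at"]) for r in pinpoint(n,l)])
E
```

```text
pics
{'t': 0.0, 'q': array([-1.30569142,  0.70708366, -0.0276369 ,  1.48498759,  0.02200375,
        0.95095441, -0.07550788]), 'joint_vel': array([-1.06455932e-03, -3.52976341e-04, -4.35563543e-04, -6.19162728e-05,
        2.10047533e-03,  2.29251675e-03,  2.20116845e-04]), 'tau': array([ 3.19096462e-04, -8.83242416e+01,  1.23465165e+00, -2.36170042e+01,
        1.69014197e-02,  6.58337114e-03,  2.24155883e-06]), 'eef_pos': array([0.17356851, 0.54788848, 0.23084109]), 'eef_rot': array([3.14156400e+00, 1.13014866e-03, 1.26400074e+00]), 'contact_force': array([ 0.76089494, -0.00568996, -0.2394319 ]), 'wrist_torque': array([ 0.06692594,  0.04078885, -0.00185383]), 'opening': 0.08535807564486722}
scene [[522.04117374   0.         275.25268103]
 [  0.         522.04117374 213.35712617]
 [  0.           0.           1.        ]] [-0.13358889  0.          0.          0.          0.        ] [[ 0.88368185 -0.31237863  0.34860577  1.03473314]
 [ 0.46797051  0.57289117 -0.67290363 -0.82647698]
 [ 0.01048755  0.75776995  0.65243752  0.83885683]
 [ 0.          0.          0.          1.        
[... 252 characters left out ...]
 0.0011])]
top [[418.7257537    0.         282.05096978]
 [  0.         418.7257537  212.86627625]
 [  0.           0.           1.        ]] [-0.05463073  0.          0.          0.          0.        ] [[ 0.12197818  0.96881653 -0.21567535  0.38675868]
 [-0.99251342  0.12041833 -0.02040899 -0.0149917 ]
 [ 0.0061987   0.21655014  0.97625182  0.82958716]
 [ 0.          0.          0.          1.        ]]
bracket_left [(0.96, [0.7193, -0.0556, -0.0009]), (0.65, [0.6271, 0.0356, -0.0054])]
bracket_right [(0.89, [0.5922, -0.071, 0.0002]), (0.72, [0.4411, -0.0455, 0.0038])]
tray_left [(0.78, [0.4921, -0.2622, 0.0004]), (0.38, [0.6296, 0.0334, 0.0])]
tray_right [(0.89, [0.5537, 0.2991, 0.0033])]
```

View pics/top0.png

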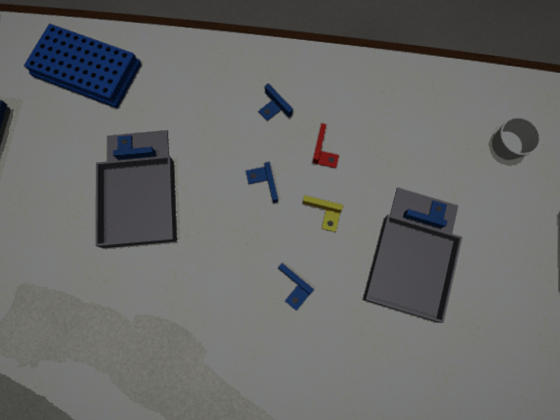

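View pics/scene0.png

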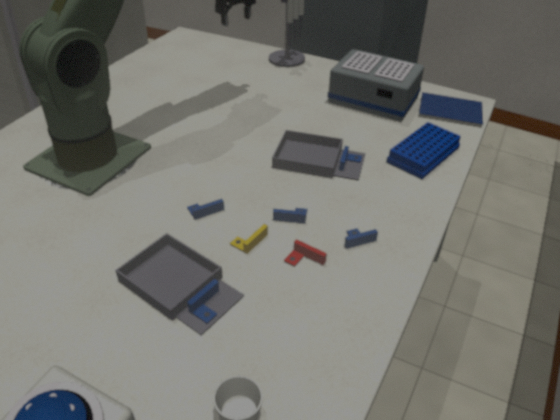

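Run:
```python
import cv2,numpy as np
a=cv2.imread("pics/top0.png")
def c(x,y,w=60):
    return cv2.convertScaleAbs(cv2.resize(a[y-w//2:y+w//2,x-w//2:x+w//2],(266,266),interpolation=cv2.INTER_CUBIC),alpha=1.8)
cs=[c(278,102),c(265,182),c(296,286),c(135,155,70),c(428,215,70),c(324,212)]
cv2.imwrite("pics/z.png",np.vstack([np.hstack(cs[:3]),np.hstack(cs[3:])]))
```

```text
(no output)
```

View pics/z.png

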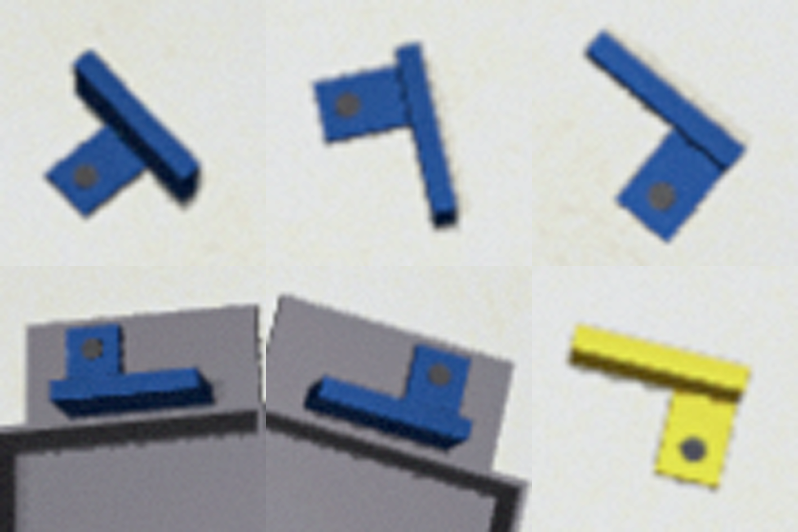

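```bash
cat > h.py <<'E'
import numpy as np,cv2
from scipy.optimize import minimize
from plant import *
def proj(s,P,pose=None):
    T=np.linalg.inv(s["pose"] if pose is None else pose)
    p=P@T[:3,:3].T+T[:3,3]; p=p*[1,-1,-1]
    return cv2.projectPoints(p.reshape(-1,1,3),np.zeros(3),np.zeros(3),np.array(s["intrinsics"]),np.array(s["distortion"]))[0].reshape(-1,2)
def box(x0,x1,y0,y1,z0,z1): return np.array([[x,y,z] for x in(x0,x1) for y in(y0,y1) for z in(z0,z1)])
def bracket(sg): 
    f=box(.010,.040,*( (0,.046) if sg>0 else (-.046,0)),0,.006)
    return [box(-.04,.04,-.006,.006,0,.03),f]
def place(B,x,y,yaw,z=0):
    c,s=np.cos(yaw),np.sin(yaw); R=np.array([[c,-s,0],[s,c,0],[0,0,1]])
    return B@R.T+[x,y,z]
def sil(s,parts,pose=None,k=4):
    im=np.zeros((420*k,560*k),np.uint8)
    for B in parts:
        h=cv2.convexHull(((proj(s,B,pose)+.5)*k).astype(np.float32))
        cv2.fillConvexPoly(im,np.round(h).astype(np.int32),1)
    return im
def bluemask(s):
    h=cv2.cvtColor(s["pixels"],cv2.COLOR_RGB2HSV)
    return ((h[...,0]>100)&(h[...,0]<130)&(h[...,1]>110)).astype(np.uint8)
def fit(views,sg,x0,z=0,rad=.075,starts=12):
    """views: list of (snap,pose)"""
    k=4; M=[]
    for s,p in views:
        c=proj(s,np.array([[x0[0],x0[1],z+.01]]),p)[0]; e=proj(s,np.array([[x0[0]+rad,x0[1],z],[x0[0],x0[1]+rad,z]]),p)
        r=int(max(np.linalg.norm(e-c,axis=1))); m=bluemask(s)*0; yy,xx=np.mgrid[:420,:560]
        m=bluemask(s)*(((xx-c[0])**2+(yy-c[1])**2)<r*r).astype(np.uint8)
        n,l,st,_=cv2.connectedComponentsWithStats(m); m=(l==1+np.argmax(st[1:,4])).astype(np.uint8)
        M.append(cv2.resize(m,None,fx=k,fy=k,interpolation=cv2.INTER_LINEAR))
    def cost(v):
        c=0
        for (s,p),m in zip(views,M):
            a=sil(s,[place(B,v[0],v[1],v[2],z) for B in bracket(sg)],p,k)
            c+=1-(a&m).sum()/max(1,(a|m).sum())
        return c/len(M)
    best=None
    for y in np.arange(starts)*2*np.pi/starts:
        r=minimize(lambda u:cost(u*[.01,.01,.2]),np.array([x0[0]/.01,x0[1]/.01,y/.2]),method="Nelder-Mead",options=dict(initial_simplex=np.array([x0[0]/.01,x0[1]/.01,y/.2])+np.vstack([np.zeros(3),np.eye(3)*1.0]),maxiter=120,xatol=.01,fatol=1e-4))
        if best is None or r.fun<best[1]: best=(r.x*[.01,.01,.2],r.fun)
    return best
def wristpose():
    o=get_obs(); from scipy.spatial.transform import Rotation as Ro
    T=np.eye(4);T[:3,:3]=Ro.from_euler("xyz",o["eef_rot"]).as_matrix();T[:3,3]=o["eef_pos"]
    s=snapshot("wrist"); return s,T@np.array(s["hand_eye"])
def delta(x,y,z,yaw):
    from scipy.spatial.transform import Rotation as Ro
    o=get_obs();R=Ro.from_euler("xyz",o["eef_rot"]).as_matrix()
    d=R.T@(np.array([x,y,z])-o["eef_pos"])
    cur=np.arctan2(R[1,0],R[0,0]); t=-(yaw-cur); t=(t+np.pi/2)%np.pi-np.pi/2
    print("now",o["eef_pos"].round(4),"yaw",round(cur,3),"delta mm",(d*1000).round(1),"turn deg",round(np.degrees(t),2),"alt",round(np.degrees(t-np.sign(t)*np.pi),2))
E
python3 - <<'E'
from h import *
T=snapshot("top");S=snapshot("scene")
for nm,sg,x in(("left",1,(.6285,.035)),("right",-1,(.4415,-.041))):
    for v in([(T,None)],[(S,None)],[(T,None),(S,None)]):
        b=fit(v,sg,x); w=fit(v,-sg,x,starts=12); print(nm,b[0].round(4),round(b[1],3),"wrong-hand cost",round(w[1],3))
def ray(s,u,z):
    q=cv2.undistortPoints(np.array([[u]],float),np.array(s["intrinsics"]),np.array(s["distortion"]))[0,0]
    d=np.array(s["pose"])[:3,:3]@[q[0],-q[1],-1];o=np.array(s["pose"])[:3,3]
    return (o+d*(z-o[2])/d[2]).round(4)
# tray rim outer corners, top image
for u in((97,164),(171,157),(177,241),(97,247)): print("L-image tray",ray(T,u,.035))
for u in((386,218),(460,236),(443,321),(364,299)): print("R-image tray",ray(T,u,.035))
for n in("tray_left","tray_right"): print(n,[ (r["score"],r["at"]) for r in pinpoint("top",n)])
E
```

```text
left [0.627  0.0328 0.3095] 0.242 wrong-hand cost 0.512Traceback (most recent call last):
  File "<stdin>", line 5, in <module>
  File "h.py", line 31, in fit
    n,l,st,_=cv2.connectedComponentsWithStats(m); m=(l==1+np.argmax(st[1:,4])).astype(np.uint8)
                                                          ~~~~~~~~~^^^^^^^^^^
    return _wrapfunc(a, 'argmax', axis=axis, out=out, **kwds)
    return bound(*args, **kwds)
ValueError: attempt to get argmax of an empty sequence
```

```bash
python3 - <<'E'
import re
t=open('h.py').read()
a=t.index("def bluemask");b=t.index("def fit")
t=t[:a]+'''def bluemask(s):
    p=s["pixels"].astype(int); m=((p[...,2]-p[...,0])>0.3*p[...,2]).astype(np.uint8)
    return cv2.morphologyEx(cv2.copyMakeBorder(m,8,8,8,8,cv2.BORDER_CONSTANT),cv2.MORPH_CLOSE,np.ones((3,3),np.uint8))[8:-8,8:-8]
'''+t[b:]
open('h.py','w').write(t)
E
python3 - <<'E'
from h import *
T=snapshot("top");S=snapshot("scene")
cv2.imwrite("pics/m.png",np.vstack([bluemask(T),bluemask(S)])[:, :]*255)
print(T["pixels"][174,258],T["pixels"][185,272],S["pixels"][207,210],S["pixels"][215,290],S["pixels"][230,200])
o=T["pixels"][:,:,::-1].copy(); o=cv2.resize(o,None,fx=4,fy=4)
for nm,sg,x in(("left",1,(.6285,.035)),("right",-1,(.4415,-.041))):
    for v in([(T,None)],[(S,None)],[(T,None),(S,None)]):
        b=fit(v,sg,x); w=fit(v,-sg,x,starts=12); print(nm,b[0].round(4),round(b[1],3),"wrong-hand cost",round(w[1],3),flush=True)
    cs=cv2.findContours(sil(T,[place(B,*b[0]) for B in bracket(sg)]),cv2.RETR_EXTERNAL,cv2.CHAIN_APPROX_NONE)[0]; cv2.drawContours(o,cs,-1,(0,255,255),1)
cv2.imwrite("pics/ov.png",o[600:1250,900:1400])
def ray(s,u,z):
    q=cv2.undistortPoints(np.array([[u]],float),np.array(s["intrinsics"]),np.array(s["distortion"]))[0,0]
    d=np.array(s["pose"])[:3,:3]@[q[0],-q[1],-1];o=np.array(s["pose"])[:3,3]
    return (o+d*(z-o[2])/d[2]).round(4)
for u in((97,164),(171,157),(177,241),(97,247)): print("L-image tray",ray(T,u,.035))
for u in((386,218),(460,236),(443,321),(364,299)): print("R-image tray",ray(T,u,.035))
E
```

```text
[25 46 84] [19 45 83] [57 62 70] [54 59 67] [149 149 144]
left [0.6274 0.0329 0.348 ] 0.159 wrong-hand cost 0.482
left [0.6141 0.0579 0.4189] 0.763 wrong-hand cost 0.764
left [0.6275 0.0325 6.6325] 0.467 wrong-hand cost 0.647
right [ 0.4415 -0.0386  4.142 ] 0.145 wrong-hand cost 0.558
right [ 0.436  -0.0242  4.6562] 0.753 wrong-hand cost 0.754
right [ 0.4416 -0.039   4.1275] 0.457 wrong-hand cost 0.681
L-image tray [0.6164 0.3837 0.035 ]
L-image tray [0.6489 0.2371 0.035 ]
L-image tray [0.4825 0.195  0.035 ]
L-image tray [0.4515 0.347  0.035 ]
R-image tray [ 0.5771 -0.2006  0.035 ]
R-image tray [ 0.5592 -0.3475  0.035 ]
R-image tray [ 0.3944 -0.3213  0.035 ]
R-image tray [ 0.4175 -0.1705  0.035 ]
```

View pics/ov.png

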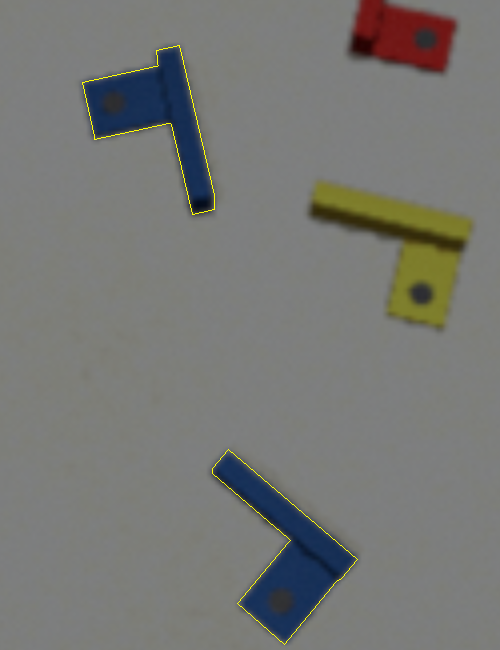

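Run:
```python
from h import *
delta(.45,.25,.22,-.577)
delta(.4448,-.0337,.16,-.577)
```

```text
now [0.1736 0.5481 0.2313] yaw 1.264 delta mm [-200.7  353.5   11.3] turn deg -74.52 alt 105.48
now [0.1736 0.5481 0.2313] yaw 1.264 delta mm [-472.7  434.2   71.3] turn deg -74.52 alt 105.48
```

Emit:
{"api": "play_rows", "payload": {
  "moves": "-25 44 1 8; -50 88 3 16",
  "hand": 0.05
}}

```text
t: 0.9
eef_pos: [0.2419, 0.474, 0.2286]
eef_rot: [-3.142, -0.0, 0.981]
contact_force: [1.7, 0.5, 0.0]
opening: 0.0589
```

That call was in mm where the tool takes metres. The per-row limit capped it, so nothing was hit. I'll use metres from here.

Run:
```python
from h import *
delta(.45,.22,.22,-.577)
```

```text
now [0.2419 0.474  0.2286] yaw 0.981 delta mm [-95.3 314.2   8.6] turn deg 89.27 alt -90.73
```

Emit:
{"api": "play_rows", "payload": {
  "moves": "-0.012 0.039 0.001 8.5; -0.024 0.078 0.002 17; -0.036 0.117 0.003 25.5; -0.048 0.156 0.004 34; -0.060 0.195 0.005 42.5; -0.072 0.234 0.006 51; -0.084 0.274 0.007 59.5; -0.095 0.314 0.008 68"
}}

```text
t: 1.7
eef_pos: [0.4515, 0.2206, 0.221]
eef_rot: [-3.141, -0.0, -0.208]
contact_force: [0.0, 1.1, -0.1]
opening: 0.0498
```

Run:
```python
from h import *
delta(.4448,-.0337,.16,-.577)
```

```text
now [0.4515 0.2206 0.221 ] yaw -0.208 delta mm [ 45.9 250.2  60.9] turn deg 21.14 alt -158.86
```

Emit:
{"api": "play_rows", "payload": {
  "moves": "0.008 0.042 0.010 5; 0.015 0.083 0.020 10; 0.023 0.125 0.030 15; 0.031 0.167 0.040 21.1; 0.038 0.209 0.050 21.1; 0.046 0.250 0.061 21.1; 0.046 0.250 0.061 21.1"
}}

```text
t: 2.4
eef_pos: [0.4449, -0.0376, 0.1592]
eef_rot: [3.139, -0.001, -0.578]
contact_force: [-0.0, 1.1, 1.2]
opening: 0.0501
```

Run:
```python
from h import *
s,P=wristpose()
print(proj(s,np.array([[.4415,-.0387,.015]]),P))
b=fit([(s,P)],-1,(.4415,-.0387)); print(b)
o=cv2.resize(s["pixels"][:,:,::-1],None,fx=4,fy=4)
for v,c in((b[0],(0,255,0)),((.4415,-.0387,4.135),(0,255,255))):
    cs=cv2.findContours(sil(s,[place(B,*v) for B in bracket(-1)],P),cv2.RETR_EXTERNAL,cv2.CHAIN_APPROX_NONE)[0]; cv2.drawContours(o,cs,-1,c,3)
cv2.imwrite("pics/w1.png",cv2.resize(o,(800,600),interpolation=cv2.INTER_AREA))
v=b[0]; delta(v[0]-.006*np.cos(v[2]),v[1]-.006*np.sin(v[2]),.005,v[2]+np.pi/2)
```

```text
[[286.0860613  196.28641579]]
(array([ 0.43920822, -0.04022775,  4.15687302]), np.float64(0.27385819413619905))
now [ 0.4453 -0.0346  0.1596] yaw -0.575 delta mm [ -2.1   1.9 154.6] turn deg -1.13 alt 178.87
```

View pics/w1.png

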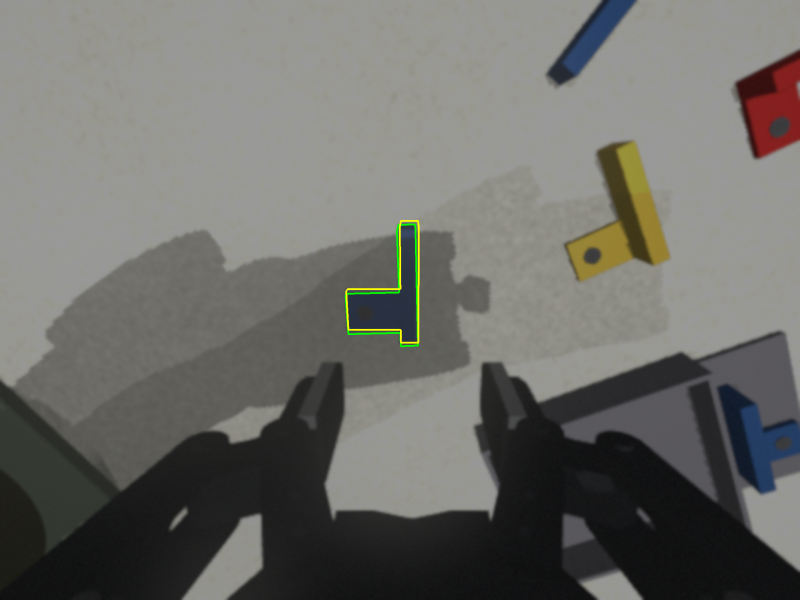

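Emit:
{"api": "play_rows", "payload": {
  "moves": "-0.0015 0.001 0.045 -0.6; -0.0015 0.001 0.090 -0.6; -0.0015 0.001 0.125 -0.6; -0.0015 0.001 0.145 -0.6; -0.0015 0.001 0.153 -0.6; -0.0015 0.001 0.153 -0.6"
}}

```text
t: 3.05
eef_pos: [0.4437, -0.0316, 0.0066]
eef_rot: [3.141, 0.001, -0.559]
contact_force: [0.7, -0.2, -0.7]
opening: 0.0495
```

Emit:
{"api": "play_rows", "payload": {
  "moves": "0 0 0 0; 0 0 0 0; 0 0 0 0; 0 0 0 0; 0 0 0 0; 0 0 0 0",
  "hand": 0,
  "newtons": 50
}}

```text
t: 3.65
eef_pos: [0.4442, -0.0321, 0.0079]
eef_rot: [-3.141, -0.001, -0.559]
contact_force: [0.1, 1.1, 14.7]
opening: 0.0111
```

Emit:
{"api": "play_rows", "payload": {
  "moves": "0 0 -0.02 0; 0 0 -0.05 0; 0 0 -0.09 0; 0 0 -0.13 0; 0 0 -0.14 0"
}}

```text
t: 4.15
eef_pos: [0.4446, -0.0321, 0.1507]
eef_rot: [-3.139, -0.004, -0.56]
contact_force: [-0.7, 0.6, -1.2]
opening: 0.011
```

Run:
```python
from h import *
s,P=wristpose()
S=snapshot("scene")
cv2.imwrite("pics/w2.png",np.hstack([cv2.resize(s["pixels"][150:,120:440],(400,338)),cv2.resize(S["pixels"][100:300,100:300],(338,338))])[:,:,::-1])
print(get_obs()["contact_force"])
```

```text
[ 0.39454553  0.91023858 -1.03950913]
```

View pics/w2.png

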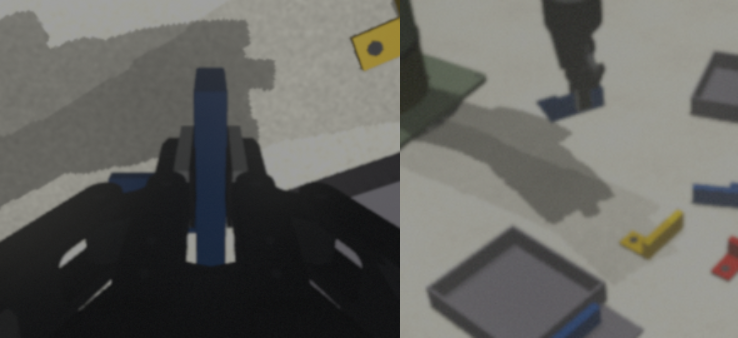

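Run:
```python
from h import *
delta(.570,.306,.15,.233)
```

```text
now [ 0.4444 -0.0319  0.1486] yaw -0.559 delta mm [ -72.8 -353.1   -0.9] turn deg -45.4 alt 134.6
```

Emit:
{"api": "play_rows", "payload": {
  "moves": "-0.008 -0.039 0 -6; -0.018 -0.088 0 -12; -0.028 -0.137 0 -18; -0.038 -0.185 0 -24; -0.048 -0.234 0 -30; -0.058 -0.283 0 -36; -0.068 -0.330 0 -42; -0.073 -0.353 0 -45.4"
}}

```text
t: 5.05
eef_pos: [0.5689, 0.3098, 0.1451]
eef_rot: [-3.14, 0.001, 0.24]
contact_force: [0.3, -0.9, -1.2]
opening: 0.0111
```

Emit:
{"api": "play_rows", "payload": {
  "moves": "0 0 0 0; 0 0 0 0"
}}

```text
t: 5.25
eef_pos: [0.5689, 0.3053, 0.1455]
eef_rot: [3.141, 0.002, 0.232]
contact_force: [0.5, -0.5, 0.1]
opening: 0.011
```

Run:
```python
from h import *
delta(.570,.306,.014,.233)
s=snapshot("top")
cv2.imwrite("pics/t2.png",cv2.resize(s["pixels"][110:270,60:240],(720,600))[:,:,::-1])
```

```text
now [0.5689 0.3053 0.1455] yaw 0.232 delta mm [  1.5  -0.5 131.5] turn deg -0.06 alt 179.94
```

View pics/t2.png

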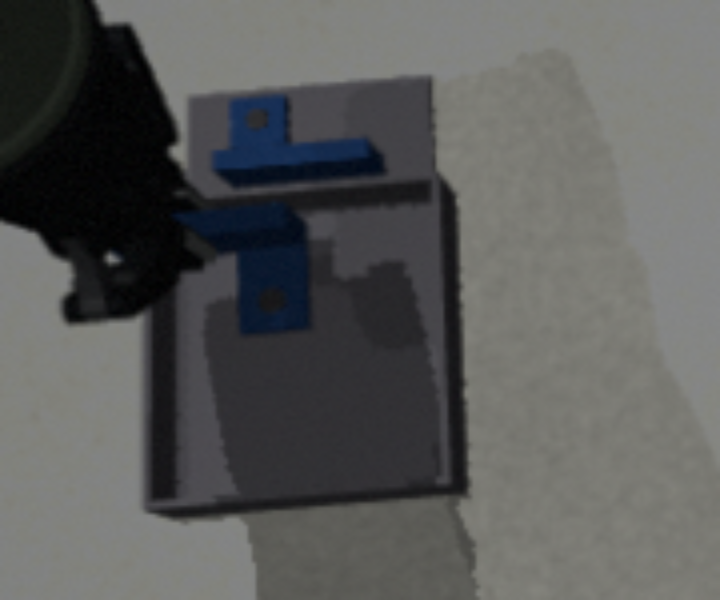

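The right bracket is held level over the left-image tray, with parallax shifting it up and left. Lowering it now.

Emit:
{"api": "play_rows", "payload": {
  "moves": "0.001 0 0.045 0; 0.001 0 0.085 0; 0.001 0 0.110 0; 0.001 0 0.122 0; 0.001 0 0.128 0; 0.001 0 0.131 0; 0.001 0 0.132 0; 0.001 0 0.132 0"
}}

```text
t: 6.1
eef_pos: [0.5707, 0.306, 0.0157]
eef_rot: [-3.141, -0.001, 0.232]
contact_force: [0.3, 0.5, -1.6]
opening: 0.0111
```

Emit:
{"api": "play_rows", "payload": {
  "moves": "0 0 0.001 0; 0 0 0.002 0; 0 0 0.003 0; 0 0 0.003 0"
}}

```text
t: 6.5
eef_pos: [0.5704, 0.3059, 0.012]
eef_rot: [3.142, -0.0, 0.233]
contact_force: [-1.8, -0.9, 3.1]
opening: 0.011
```

Contact. Releasing.

Emit:
{"api": "play_rows", "payload": {
  "moves": "0 0 0 0; 0 0 0 0; 0 0 0 0; 0 0 0 0; 0 0 0 0",
  "hand": 0.04
}}

```text
t: 7.0
eef_pos: [0.5703, 0.3059, 0.0118]
eef_rot: [3.142, 0.0, 0.233]
contact_force: [0.2, 0.2, 0.3]
opening: 0.0402
```

Emit:
{"api": "play_rows", "payload": {
  "moves": "0 0 -0.02 0; 0 0 -0.05 0; 0 0 -0.09 0; 0 0 -0.13 0; 0 0 -0.15 0"
}}

```text
t: 7.5
eef_pos: [0.5711, 0.3062, 0.1653]
eef_rot: [-3.141, -0.003, 0.232]
contact_force: [-0.2, 0.1, -0.6]
opening: 0.0402
```

Run:
```python
from h import *
c=(.6275-.007*np.cos(.348),.033-.007*np.sin(.348)); print(c)
delta(*c,.16,-1.222)
```

```text
(np.float64(0.6209196035951778), np.float64(0.03061287135759193))
now [0.5711 0.3062 0.1653] yaw 0.232 delta mm [-15.  279.6   5. ] turn deg 83.34 alt -96.66
```

Emit:
{"api": "play_rows", "payload": {
  "moves": "-0.002 0.035 0 8.5; -0.004 0.07 0 17; -0.006 0.105 0.001 25.5; -0.008 0.14 0.002 34; -0.010 0.175 0.003 42.5; -0.012 0.210 0.004 51; -0.014 0.245 0.005 59.5; -0.015 0.28 0.005 68",
  "hand": 0.05
}}

```text
t: 8.3
eef_pos: [0.6203, 0.0286, 0.1569]
eef_rot: [-3.142, 0.0, -0.96]
contact_force: [0.3, 0.0, 0.6]
opening: 0.0501
```

Emit:
{"api": "play_rows", "payload": {
  "moves": "0 0 0 8; 0 0 0 15.3; 0 0 0 15.3; 0 0 0 15.3"
}}

```text
t: 8.7
eef_pos: [0.6202, 0.0302, 0.1568]
eef_rot: [3.141, -0.0, -1.217]
contact_force: [0.4, -0.1, 0.9]
opening: 0.05
```

Run:
```python
from h import *
s,P=wristpose()
b=fit([(s,P)],1,(.6275,.033)); print(b)
o=cv2.resize(s["pixels"][:,:,::-1],None,fx=4,fy=4)
for v,c in((b[0],(0,255,0)),((.6275,.033,.348),(0,255,255))):
    cs=cv2.findContours(sil(s,[place(B,*v) for B in bracket(1)],P),cv2.RETR_EXTERNAL,cv2.CHAIN_APPROX_NONE)[0]; cv2.drawContours(o,cs,-1,c,3)
cv2.imwrite("pics/w3.png",cv2.resize(o,(800,600),interpolation=cv2.INTER_AREA))
v=(b[0]+[.6275,.033,.348])/2; delta(v[0]-.007*np.cos(v[2]),v[1]-.007*np.sin(v[2]),.008,v[2]+np.pi/2)
```

```text
(array([0.62491063, 0.0320835 , 0.34974848]), np.float64(0.2469064445787248))
now [0.6202 0.0302 0.1568] yaw -1.217 delta mm [ -0.2   0.5 148.8] turn deg 0.27 alt -179.73
```

View pics/w3.png

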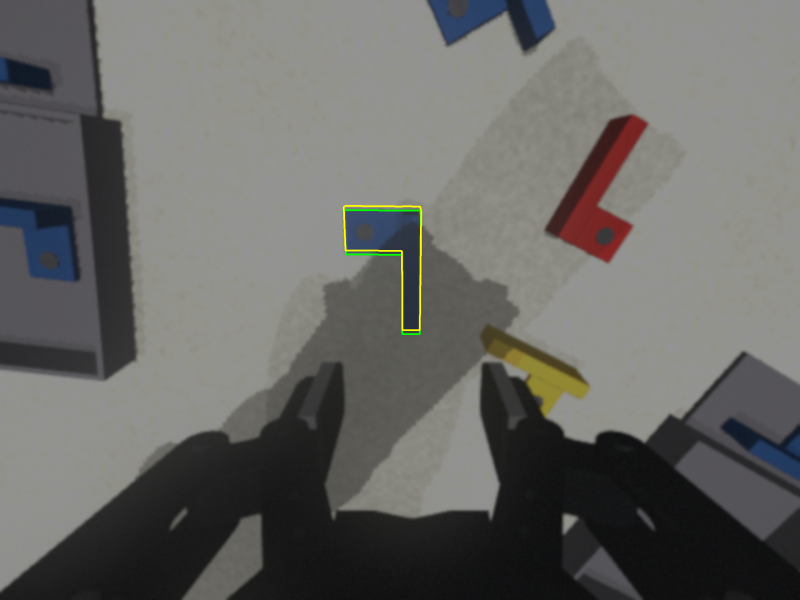

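Emit:
{"api": "play_rows", "payload": {
  "moves": "0 0.0005 0.045 0.3; 0 0.0005 0.090 0.3; 0 0.0005 0.125 0.3; 0 0.0005 0.143 0.3; 0 0.0005 0.148 0.3; 0 0.0005 0.148 0.3"
}}

```text
t: 9.35
eef_pos: [0.6198, 0.0298, 0.009]
eef_rot: [3.141, -0.0, -1.225]
contact_force: [0.3, 0.7, 0.4]
opening: 0.0502
```

Emit:
{"api": "play_rows", "payload": {
  "moves": "0 0 0 0; 0 0 0 0; 0 0 0 0; 0 0 0 0; 0 0 0 0; 0 0 0 0",
  "hand": 0
}}

```text
t: 9.95
eef_pos: [0.6202, 0.0299, 0.0099]
eef_rot: [-3.14, -0.0, -1.226]
contact_force: [-2.6, 0.6, 7.8]
opening: 0.0111
```

Emit:
{"api": "play_rows", "payload": {
  "moves": "0 0 -0.02 0; 0 0 -0.05 0; 0 0 -0.09 0; 0 0 -0.13 0; 0 0 -0.14 0"
}}

```text
t: 10.45
eef_pos: [0.6211, 0.0295, 0.1533]
eef_rot: [-3.137, -0.002, -1.226]
contact_force: [-0.3, -0.0, -1.1]
opening: 0.011
```

Run:
```python
from h import *
delta(.5066,-.2708,.15,-.172)
```

```text
now [0.6211 0.0295 0.1533] yaw -1.226 delta mm [244.  209.2   2.7] turn deg -60.41 alt 119.59
```

Emit:
{"api": "play_rows", "payload": {
  "moves": "0.028 0.024 0 -7.5; 0.060 0.051 0 -15; 0.091 0.078 0 -22.5; 0.122 0.105 0 -30; 0.153 0.131 0 -38; 0.184 0.158 0 -45.5; 0.215 0.184 0 -53; 0.244 0.209 0.002 -60.4"
}}

```text
t: 11.25
eef_pos: [0.5046, -0.2721, 0.1471]
eef_rot: [3.141, -0.001, -0.167]
contact_force: [-1.3, -0.7, -0.7]
opening: 0.011
```

Emit:
{"api": "play_rows", "payload": {
  "moves": "0 0 0 0; 0 0 0 0"
}}

```text
t: 11.45
eef_pos: [0.505, -0.2708, 0.1468]
eef_rot: [-3.141, -0.0, -0.175]
contact_force: [0.4, 0.3, -0.6]
opening: 0.0112
```

Run:
```python
from h import *
delta(.5066,-.2708,.017,-.172)
s=snapshot("top")
cv2.imwrite("pics/t3.png",cv2.resize(s["pixels"][170:330,330:510],(720,600))[:,:,::-1])
```

```text
now [ 0.505  -0.2708  0.1468] yaw -0.175 delta mm [  1.5  -0.3 129.8] turn deg -0.15 alt 179.85
```

View pics/t3.png

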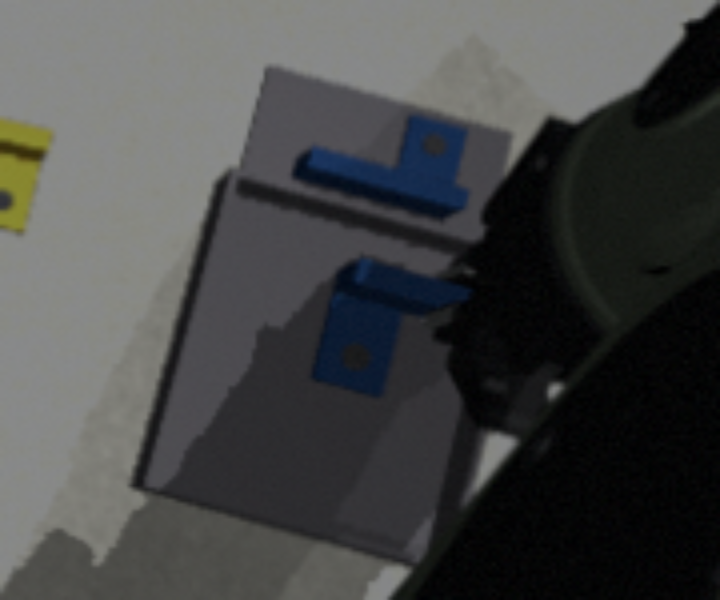

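The left bracket is over the right-image tray, inside its walls. Lowering it.

Emit:
{"api": "play_rows", "payload": {
  "moves": "0.001 0 0.045 0; 0.001 0 0.085 0; 0.001 0 0.110 0; 0.001 0 0.122 0; 0.001 0 0.128 0; 0.001 0 0.131 0; 0.001 0 0.132 0; 0.001 0 0.132 0"
}}

```text
t: 12.3
eef_pos: [0.5068, -0.2707, 0.0157]
eef_rot: [3.141, -0.001, -0.172]
contact_force: [0.2, -0.6, -0.5]
opening: 0.0111
```

Emit:
{"api": "play_rows", "payload": {
  "moves": "0 0 0.001 0; 0 0 0.002 0; 0 0 0.002 0; 0 0 0.002 0"
}}

```text
t: 12.7
eef_pos: [0.5067, -0.2707, 0.0139]
eef_rot: [3.141, -0.001, -0.172]
contact_force: [-3.1, 2.1, 16.1]
opening: 0.011
```

Firm contact at the expected height. Releasing and retreating.

Emit:
{"api": "play_rows", "payload": {
  "moves": "0 0 0 0; 0 0 0 0; 0 0 0 0; 0 0 0 0; 0 0 0 0",
  "hand": 0.04
}}

```text
t: 13.2
eef_pos: [0.5063, -0.2706, 0.0128]
eef_rot: [3.142, 0.0, -0.172]
contact_force: [-0.5, -0.5, 0.5]
opening: 0.0401
```

Emit:
{"api": "play_rows", "payload": {
  "moves": "0 0 -0.02 0; 0 0 -0.05 0; 0 0 -0.09 0; 0 0 -0.13 0; 0 0 -0.17 0; -0.03 -0.04 -0.18 0; -0.04 -0.08 -0.18 0; -0.04 -0.12 -0.18 0"
}}

```text
t: 14.0
eef_pos: [0.4865, -0.1442, 0.1936]
eef_rot: [-3.141, -0.0, -0.174]
contact_force: [1.7, 0.2, 0.2]
opening: 0.0401
```

Emit:
{"api": "play_rows", "payload": {
  "moves": "0 -0.04 0 0; 0 -0.08 0 0; 0 -0.12 0 0; 0 -0.12 0 0"
}}

```text
t: 14.4
eef_pos: [0.5087, -0.0219, 0.1926]
eef_rot: [-3.139, 0.0, -0.166]
contact_force: [-0.5, -1.6, 0.2]
opening: 0.0398
```

Run:
```python
from h import *
T=snapshot("top");S=snapshot("scene")
for nm,sg,x in(("right",-1,(.5715,.2986)),("left",1,(.5077,-.2644))):
    b=fit([(T,None)],sg,x,z=.004,rad=.06); print(nm,b)
    
cv2.imwrite("pics/e1.png",cv2.resize(T["pixels"],(800,600))[:,:,::-1])
cv2.imwrite("pics/e2.png",cv2.resize(S["pixels"],(800,600))[:,:,::-1])
```

```text
Traceback (most recent call last):
  File "h.py", line 31, in fit
    n,l,st,_=cv2.connectedComponentsWithStats(m); m=(l==1+np.argmax(st[1:,4])).astype(np.uint8)
                                                          ~~~~~~~~~^^^^^^^^^^
ValueError: attempt to get argmax of an empty sequence
```

Run:
```python
from h import *
T=snapshot("top");S=snapshot("scene")
cv2.imwrite("pics/e1.png",cv2.resize(T["pixels"],(800,600))[:,:,::-1])
cv2.imwrite("pics/e2.png",cv2.resize(S["pixels"],(800,600))[:,:,::-1])
```

```text
(no output)
```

View pics/e1.png

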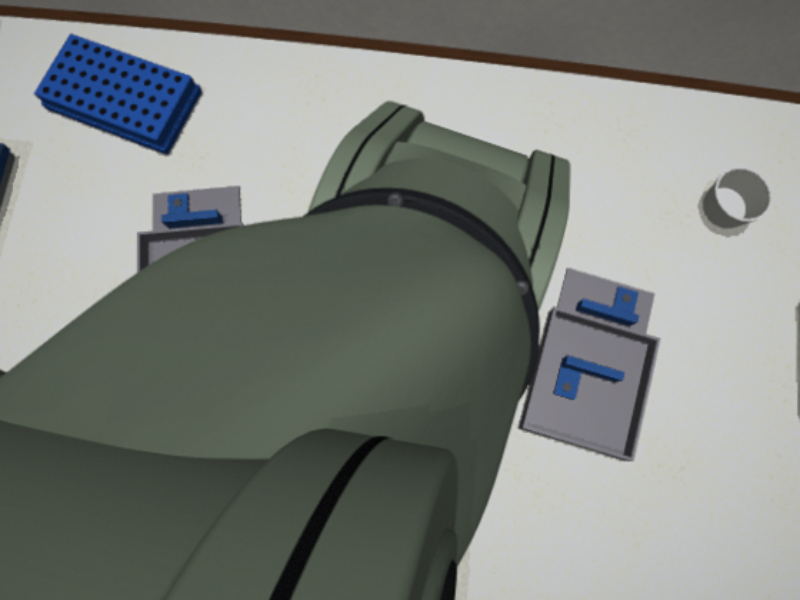

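View pics/e2.png

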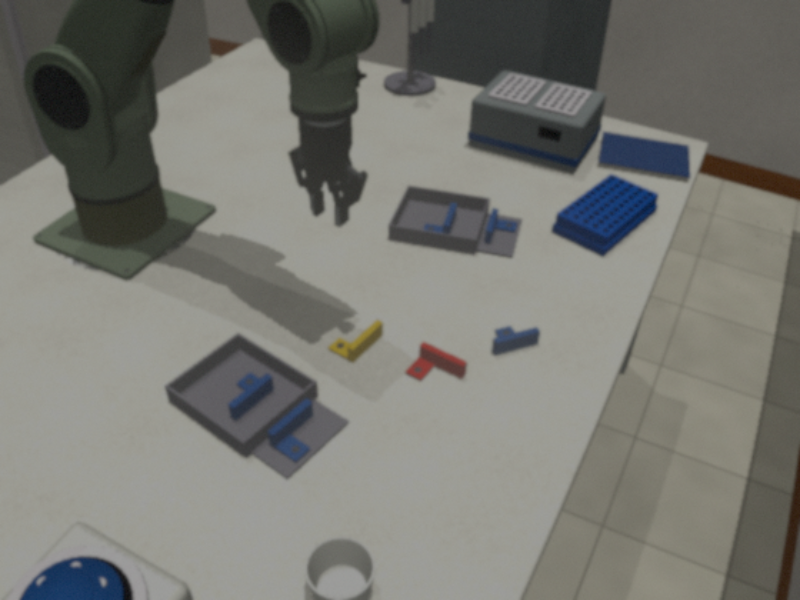

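Both brackets stand inside their trays in the scene view, at about (450,218) and (250,393). The yellow, red and middle-foot parts look undisturbed, and the arm is clear.

Run:
```python
from h import *
o=get_obs(); print(o["t"],o["contact_force"]); print(finish_job())
```

```text
14.6 [-0.17714292 -0.77874336 -0.03210571]
the job is handed in; nothing more can be done
None
```

Both brackets are in their matching trays, standing on their bases and released. I handed the job in at t = 14.6 s.

- **Right-hand bracket:** it started near (0.44, -0.04) and is now in the tray at y ≈ +0.29, whose sample is right-hand.
- **Left-hand bracket:** it started near (0.63, 0.03) and is now in the tray at y ≈ -0.26, whose sample is left-hand.

**Last checks:**
- The scene picture shows both brackets upright inside their trays, with the arm clear of everything and about zero contact force.
- The yellow, red and middle-foot parts look undisturbed.
- Each bracket touched down at the height expected for the tray floor. The highest force I read was about 16 N.

**Checks that failed or disagreed:**
- My first move call used millimetres where metres were needed. The step limit capped it, and nothing was touched.
- The fit from the scene camera alone did not work, because the blue looks too pale there. I used the top and wrist cameras, which agreed to about 3 mm.
- The final fit from the top camera failed because the arm hid the right-hand tray. I confirmed that tray from the scene picture and an earlier wrist picture instead.

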